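# Close up the vial row against the divider with the straightedge

## Robot

A 6-joint arm with a two-finger parallel gripper is mounted at the origin on the work surface. World frame = base frame: x ahead of the robot, y to its left, z up, the work surface at z = 0. Lengths are in mm, angles in rad, forces in N, time in s.
With the tool pointing down it reaches from about 300 to 1000 mm from the base axis. Payload 5.1 kg.
Tool frame: the origin (TCP) lies at the very end of the fingers, on their centre line; the grasp point (between the pads) lies 19 mm behind it (pinch_z is the distance from the TCP to the grasp point, in mm); z points along the fingers, y is the line along which they close (so a half turn about z gives the same grasp; the last joint's range is limited). The gripper opens to 95 mm and grips with 3 to 60 N. Pads are 20 mm wide; open, the fingers measure 119 mm over their backs; the gripper's body (75 mm by 180 mm) begins 59 mm behind the grasp point.
Start: joints at [-1.184, 0.124, 1.65, -0, 1.367, -0.083], TCP at [294.228, -579.581, 214.656] pointing down, gripper open.
Joint ranges: [-2.61, 2.61], [-1.02, 2.33], [0.03, 2.71], [-1.35, 4.49], [0.32, 2.68], [-2.91, 2.91]. Speed limits (rad/s): [2.57, 2.57, 3.14, 3.14, 3.14, 3.14].

## Interface

Orientations are given as a rotation vector (axis times angle).
In Python, from rig import * gives the robot as it stands. The module is installed in compiled form; this text tells all that it offers.
- The arm moves only by the shell command python3 -m jog 'ROWS' [OPENING] [FORCE]. ROWS is JSON, a list of rows, each an object of numbers: "x", "y", "z": the shift along the tool's x, y, z in m; "ax", "ay", "az": the turn, a rotation vector about the tool's x, y, z in degrees. A call has 1 to 12 rows; each row is the pose to reach, as a shift and turn from the pose commanded when the call began, along the tool's axes at that moment; what a row does not reach only later rows make up. A row lasts 1/8 s, in which the tool goes at most 62.5 mm and 10.7 degrees, less where a joint would pass 70% of its speed; a pose out of reach is approached as far as the arm can. A call with a gripper value outside its range is refused whole. OPENING is the closure in counts, from 0 (fully open) to 255 (shut), set as the call begins (- or left out, the last holds). The fingers move at their own pace and stop on an object; FORCE is the grip in N (left out, the last holds). Time passes only in rows, so rows that repeat a pose let the fingers close. It gives the time, the measured TCP pose, the force, the opening and the grip force at its end, in the units of the state.
- get_state(): the state, without advancing time (a new reading comes with each control period).
- capture(name): name is "scene" or "side" or "wrist"; returns a dict with "color" (400x640x3 uint8, blue, green, red), "fx", "fy", "cx", "cy" (pixels), "world_from_camera" (4x4, takes a point from camera to world coordinates). Camera axes: x right, y down, z forward; pixel columns grow to the right and rows downward; lengths in mm; the calibration is good to about 2 mm. The wrist camera is an equidistant fisheye: a pixel r from the principal point sees the ray r / f radians off the axis. A picture is of the moment at which its call begins. There is no depth.
- job_done(): hands the job in; it is judged then, once.
The state is a dict: "t": time; "q": joint angles; "joint_vel": joint speeds; "effort": joint torques, N m; "tool_pos": TCP position; "orientation": TCP orientation; "wrist_force": force on the tool from outside, world axes, zero at the start; "moment": the same for the moment, N m; "opening": finger opening in mm; "grip_force": force on a finger pad.
Only numpy, scipy, OpenCV 4.12 (cv2) and the standard library are available. Lean on these libraries where they do the work, as an engineer would, in place of code of your own. Each camera call takes 0.05 s, during which the arm holds its last target. There are 200 camera calls.

## Task

Take the straightedge by its post and use it to push the five blue-capped vials together up the tray until every one of them bears against the divider, feeling them come home with a gentle but positive press: they are thin glass, so do not force them, tip them or touch them with the fingers. Leave them standing in a straight row with no gap to the divider, put the straightedge back standing on its green mat, and disturb nothing else.

Things in the scene. Friction and masses are not known exactly. Their poses are not given: they have to be found in the camera images.
- tray: Stainless vial tray, fixed on the counter: a straight lane along its x, open at the front (-x end). Origin: middle of the lane's width, underside; x points into the lane, z up. Lane x = -115 to +165 mm, 124 mm wide inside (y = -62 to +62); floor 2 mm above the counter; side and back walls 3 mm thick, 24 mm high. An aluminium divider is clamped across it (see divider_range).
- divider_range (a point): Point on the lane's floor at tray x = +20 mm, mid-width. The divider, a flat upright plate square to the lane, 4 mm thick, 35 mm high, is clamped at a different place each time: its front face is 0 to 60 mm further in than this point. Its place is not reported and must be found by feel. It is rigid and does not shift under 25 N.
- mat: Green rubber mat, 85 x 150 x 3 mm, fixed flat on the counter left or right of the tray. Origin: centre of its underside; the long side is along its y.
- straightedge: Straightedge: aluminium angle bar with an upright black round post to hold, 160 g. Origin: underside, below the post's axis; x points out of the pushing face, y along the bar, z up. Face: plane x = +24 mm, y = -58 to +58, 30 mm high. Foot 5 mm thick, back to x = -20. Post 16 mm diameter, top 92 mm above the underside. It starts standing on the mat. It fits the lane with 4 mm to spare each side.
- vial1: Blue-capped glass vial 1 of 5, numbered across the lane from its +y side: 24 mm diameter, 52 mm high, about 30 g, upright on the tray's floor. Origin: centre of its underside; z up. The five stand side by side but unevenly far in, axes at tray x = -65 to -5 mm. It cracks if the straightedge presses it with over 3 N; 1 to 2 N on each, 5 to 10 N in all, is a good press.
- vial2: Blue-capped glass vial 2 of 5, numbered across the lane from its +y side: 24 mm diameter, 52 mm high, about 30 g, upright on the tray's floor. Origin: centre of its underside; z up. The five stand side by side but unevenly far in, axes at tray x = -65 to -5 mm. It cracks if the straightedge presses it with over 3 N; 1 to 2 N on each, 5 to 10 N in all, is a good press.
- vial3: Blue-capped glass vial 3 of 5, numbered across the lane from its +y side: 24 mm diameter, 52 mm high, about 30 g, upright on the tray's floor. Origin: centre of its underside; z up. The five stand side by side but unevenly far in, axes at tray x = -65 to -5 mm. It cracks if the straightedge presses it with over 3 N; 1 to 2 N on each, 5 to 10 N in all, is a good press.
- vial4: Blue-capped glass vial 4 of 5, numbered across the lane from its +y side: 24 mm diameter, 52 mm high, about 30 g, upright on the tray's floor. Origin: centre of its underside; z up. The five stand side by side but unevenly far in, axes at tray x = -65 to -5 mm. It cracks if the straightedge presses it with over 3 N; 1 to 2 N on each, 5 to 10 N in all, is a good press.
- vial5: Blue-capped glass vial 5 of 5, numbered across the lane from its +y side: 24 mm diameter, 52 mm high, about 30 g, upright on the tray's floor. Origin: centre of its underside; z up. The five stand side by side but unevenly far in, axes at tray x = -65 to -5 mm. It cracks if the straightedge presses it with over 3 N; 1 to 2 N on each, 5 to 10 N in all, is a good press.
- red1: Red-capped glass vial, 24 mm diameter, 52 mm high, another medicine, standing in the tray behind the divider. Origin: centre of its underside. To be left alone.
- red2: Red-capped glass vial, 24 mm diameter, 52 mm high, another medicine, standing in the tray behind the divider. Origin: centre of its underside. To be left alone.
- dish: Empty stainless kidney dish, about 105 x 190 mm, 36 mm high, on the side of the tray where the mat is not. Origin: about the centre of its underside. To be left alone.
- antiseptic: Amber bottle with black cap, 60 mm diameter, 150 mm high, far left. Origin: centre of its underside. To be left alone.
- tape: Roll of white paper tape, 60 mm outside diameter, 25 mm high, lying flat right of the tray. Origin: centre of its underside. To be left alone.
- pot: Small stainless bowl, 70 mm across, 38 mm high, left of the tray. Origin: centre of its underside. To be left alone.
- forceps: Steel forceps, 145 mm long, 8 mm high, lying on the counter far right. Origin: about its middle, on the counter. To be left alone.
There are look-alikes about, which are no part of the job. Of the things that look like the straightedge, the middle-sized one is meant.

How it is judged:
By the outcome, as a careful person would: the job done as asked, in the order asked, and still so for the second after the job is handed in, with the robot touching nothing.
It also fails if it takes over 67 s, if anything falls off the work surface, if the arm or the gripper's body presses on something with over 40 N, if the wrist force passes 120 N, or if a joint passes its speed limit or range.

## Working session

There is one attempt and no reset: what is moved stays moved. The work goes in short steps, Python scripts to look and compute and a shell command to move; the robot and the scene stay as the last step left them, time stands still between calls to the robot, and variables do not carry over. Pictures are saved under pics/ and viewed, at most 10 in all, crops included, and the job is handed in when it is done.

```bash
mkdir -p pics
python3 - <<'E'
from rig import *
import cv2,numpy as np
s=get_state();print(s['t'],s['tool_pos'],s['orientation'],s['wrist_force'],s['opening'])
for n in ('scene','side'):
    c=capture(n);cv2.imwrite(f'pics/{n}0.png',c['color']);print(n,c['fx'],c['cx'],c['cy'],np.round(c['world_from_camera'],3).tolist())
    np.savez(f'{n}0.npz',**c)
E
```

```text
0.0 [ 293.98963716 -578.98844979  213.37171084] [-3.05328950e+00 -7.30713740e-01  5.23839033e-04] [ 0.74089891  0.34477191 -0.50453335] 95.10203175499858
scene 394.3128882839678 323.7397396625289 192.42007431141172 [[-0.611, 0.418, -0.673, 1112.171], [0.792, 0.318, -0.522, 485.425], [-0.004, -0.851, -0.525, 550.845], [0.0, 0.0, 0.0, 1.0]]
side 368.34165120779727 313.68433528445723 200.52465012014042 [[-0.994, -0.084, 0.067, 403.107], [-0.107, 0.708, -0.698, 715.865], [0.011, -0.702, -0.713, 794.252], [0.0, 0.0, 0.0, 1.0]]
```

View pics/scene0.png

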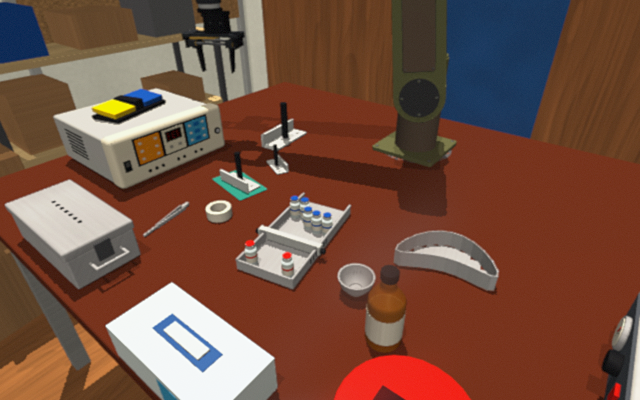

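View pics/side0.png

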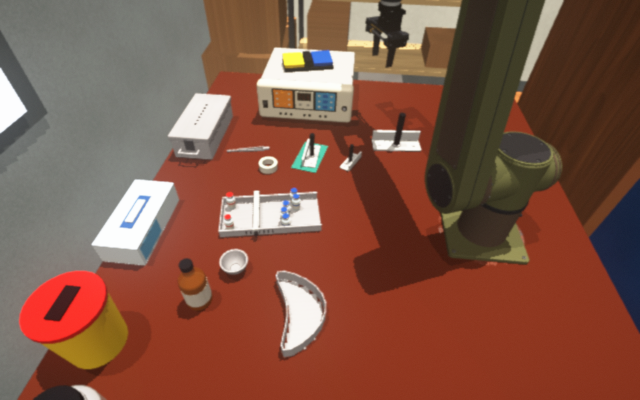

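The scene view shows the straightedge on the green mat at about (240,180), the tray at (295,240), blue caps at (294–327, 200–217) and the divider at about (290,240). Two look-alikes, one small and one large, stand off the mat. In the side view the straightedge is at (312,150) and the tray at (270,213).

```bash
cat > h.py <<'E'
import cv2,numpy as np
def ray(c,uv):
    T=c['world_from_camera'];uv=np.atleast_2d(np.float64(uv))
    d=np.c_[(uv[:,0]-c['cx'])/c['fx'],(uv[:,1]-c['cy'])/c['fy'],np.ones(len(uv))]
    return T[:3,3],d@T[:3,:3].T
def onz(c,uv,z):
    o,d=ray(c,uv);return o+d*((z-o[2])/d[:,2])[:,None]
E
python3 - <<'E'
from h import *
C={n:np.load(n+'0.npz') for n in('scene','side')}
A=C['side']['color'][125:245,205:335];B=C['scene']['color'][145:295,210:345]
a=cv2.resize(A,None,fx=3,fy=3,interpolation=2);b=cv2.resize(B,None,fx=3,fy=3,interpolation=2)
o=np.zeros((450,795,3),np.uint8);o[:360,:390]=a;o[:,390:]=b;cv2.imwrite('pics/z.png',o)
for n,c in C.items():
    h=cv2.cvtColor(c['color'],cv2.COLOR_BGR2HSV)
    g=cv2.inRange(h,(70,80,40),(95,255,255));k=[x for x in cv2.findContours(g,0,2)[0] if cv2.contourArea(x)>10]
    P=np.vstack(k)[:,0];W=onz(c,P,3)[:,:2].astype(np.float32);print(n,'mat',cv2.minAreaRect(W))
    m=cv2.inRange(h,(105,120,80),(125,255,255));nn,_,st,ce=cv2.connectedComponentsWithStats(m)
    for i in range(1,nn):
        if 5<st[i,4]<300:
            p=onz(c,ce[i],48)[0]
            print(np.round(ce[i],1),st[i,4],np.round(p[:2]))
E
```

```text
scene mat ((515.4164428710938, -273.3365173339844), (151.094970703125, 85.17416381835938), 79.0924301147461)
[143.2  95.4] 268 [  318. -1057.]
[294.1 197.6] 23 [529. -56.]
[303.9 199.1] 27 [520. -33.]
[307.8 208.5] 24 [545.  -0.]
[316.  212.5] 24 [546.  24.]
[326.9 214.6] 25 [538.  49.]
side mat ((514.277587890625, -269.787353515625), (148.88510131835938, 83.42098236083984), 78.85081481933594)
[321.2  57.2] 238 [ 539. -941.]
[325.2  96.1] 12 [ 491. -596.]
[324.5 101.5] 8 [ 490. -555.]
[324.6 106.9] 11 [ 486. -516.]
[293.5 189.8] 16 [537. -53.]
[295.6 195.6] 18 [528. -29.]
[143.9 197.2] 24 [955.  28.]
[285.8 202.5] 18 [551.   2.]
[283.8 208.8] 17 [553.  26.]
[285.2 215.4] 20 [545.  50.]
[127.  224.6] 48 [956. 132.]
```

View pics/z.png

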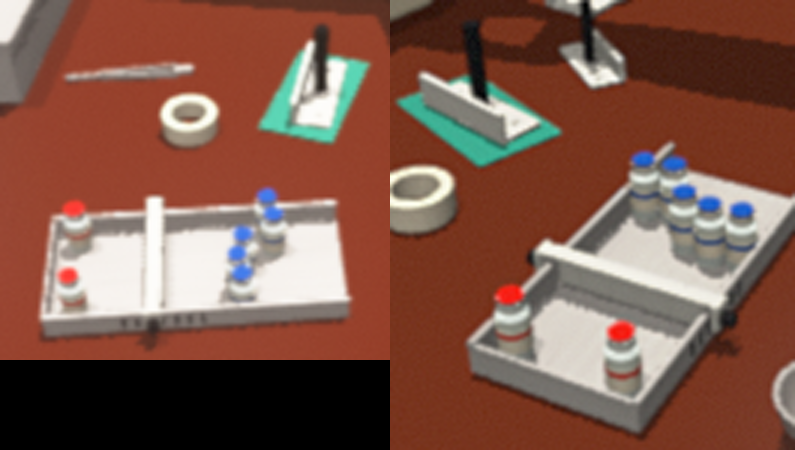

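The crop shows the straightedge standing on the mat with its face towards the tape. The tray runs lengthwise with its back wall at left and the divider mid-tray, and the vial row lies in front of it. Next I'll go above for a wrist view.

```bash
cat >> h.py <<'E'
from scipy.spatial.transform import Rotation as Ro
def fray(c,uv):
    T=c['world_from_camera'];uv=np.atleast_2d(np.float64(uv));v=(uv-[c['cx'],c['cy']])/c['fx']
    r=np.hypot(*v.T)+1e-9;d=np.c_[v*(np.sin(r)/r)[:,None],np.cos(r)]
    return T[:3,3],d@T[:3,:3].T
def fonz(c,uv,z):
    o,d=fray(c,uv);return o+d*((z-o[2])/d[:,2])[:,None]
def rel(s,p,yaw=None):
    "tool-frame shift (mm) to world p, and turn (deg) to tool-down with tool x at yaw(deg)"
    R=Ro.from_rotvec(s['orientation']);d=R.inv().apply(np.array(p)-s['tool_pos'])
    a=None
    if yaw is not None:
        y=np.radians(yaw);M=np.array([[np.cos(y),np.sin(y),0],[np.sin(y),-np.cos(y),0],[0,0,-1]]).T
        a=np.degrees((R.inv()*Ro.from_matrix(M)).as_rotvec())
    return np.round(d,1),None if a is None else np.round(a,2)
E
python3 - <<'E'
from h import *
from rig import *
s=get_state();print(np.round(Ro.from_rotvec(s['orientation']).as_matrix(),3))
print(rel(s,(500,-160,330),-11))
c=np.load('side0.npz')
for p in [(335,203),(350,300),(44,318),(53,217)]: print(onz(c,np.array(p)/3+[205,125],24)[0].round())
w=capture('wrist');print(w['fx'],w['cx'],w['cy'],np.round(Ro.from_rotvec(s['orientation']).inv().apply(w['world_from_camera'][:3,3]-s['tool_pos'])))
E
```

```text
[[ 0.892  0.453 -0.001]
 [ 0.453 -0.892  0.002]
 [ 0.    -0.002 -1.   ]]
(array([ 373.4, -280.6, -115.9]), array([-1.100e-01,  3.000e-02,  3.792e+01]))
[471. -73.  24.]
[444.  52.  24.]
[716. 106.  24.]
[744. -21.  24.]
309.70691628693146 319.07438725577344 199.85609376725407 [  79.    2. -169.]
```

```bash
R='{"x":0.373,"y":-0.281,"z":-0.116,"az":38}'; python3 -m jog '[{"x":0.06,"y":-0.04,"z":-0.04,"az":8},{"x":0.373,"y":-0.281,"z":-0.116,"az":38},{"x":0.373,"y":-0.281,"z":-0.116,"az":38},{"x":0.373,"y":-0.281,"z":-0.116,"az":38},{"x":0.373,"y":-0.281,"z":-0.116,"az":38},{"x":0.373,"y":-0.281,"z":-0.116,"az":38},{"x":0.373,"y":-0.281,"z":-0.116,"az":38},{"x":0.373,"y":-0.281,"z":-0.116,"az":38},{"x":0.373,"y":-0.281,"z":-0.116,"az":38},{"x":0.373,"y":-0.281,"z":-0.116,"az":38},{"x":0.373,"y":-0.281,"z":-0.116,"az":38}]'
python3 - <<'E'
from h import *
from rig import *
w=capture('wrist');np.savez('w1.npz',**w);s=get_state();print(s['tool_pos'],s['wrist_force'])
cv2.imwrite('pics/w1.png',cv2.resize(w['color'],(800,500),interpolation=2))
E
```

```text
[ 294.09281987 -579.2298926   213.90227872] [-0.53615944 -0.06858236  0.46151857]validation failed for argument at $[0]...
```

View pics/w1.png

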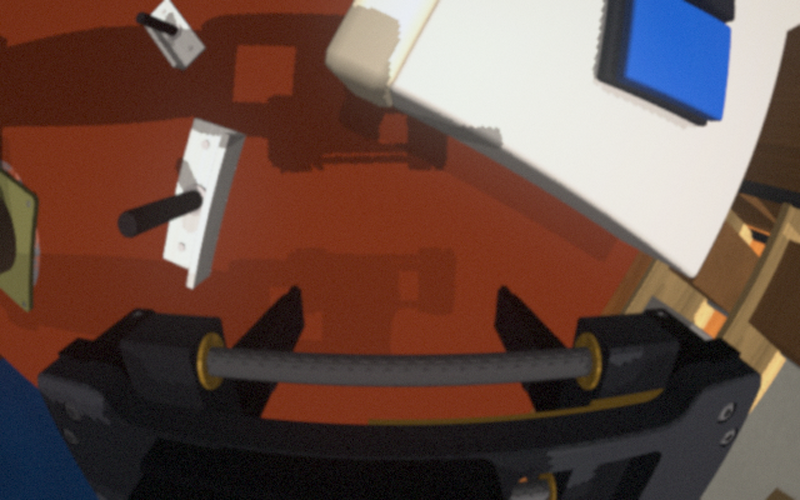

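The move was refused, so this picture is still the start pose: it shows the large and small look-alikes only. I'll test with a small row.

```bash
python3 -m jog '[{"x":0.03,"y":-0.02,"z":-0.02,"ax":0,"ay":0,"az":5}]'; python3 -m jog '[{"x":0.03,"y":-0.02,"z":-0.02,"ax":0.0,"ay":0.0,"az":5.0}]' ; python3 -m jog '[{"x":0.03,"y":-0.02,"z":-0.02}]'
```

```text
t: 0.32
tool_pos: [310.6, -547.8, 232.0]
orientation: [-3.081, -0.589, 0.002]
wrist_force: [0.2, 0.7, 0.8]
opening: 95.0
grip_force: 0.0
t: 0.45
tool_pos: [332.2, -517.6, 254.3]
orientation: [-3.107, -0.455, 0.001]
wrist_force: [1.5, -0.6, 0.5]
opening: 95.1
grip_force: 0.0validation failed for argument at $[0]...
```

```bash
python3 -m jog --help; python3 -m jog
```

```text
invalid input: not JSON, or not a number
invalid input
```

All six keys are needed in every row.

Run:
```python
from h import *
from rig import *
print(rel(get_state(),(480,-170,330),-11))
```

```text
(array([ 241.3, -290.6,  -75.3]), array([-0.09,  0.03, 27.68]))
```

```bash
python3 -m jog '[{"x":0.241,"y":-0.291,"z":-0.075,"ax":0,"ay":0,"az":27.7},{"x":0.241,"y":-0.291,"z":-0.075,"ax":0,"ay":0,"az":27.7},{"x":0.241,"y":-0.291,"z":-0.075,"ax":0,"ay":0,"az":27.7},{"x":0.241,"y":-0.291,"z":-0.075,"ax":0,"ay":0,"az":27.7},{"x":0.241,"y":-0.291,"z":-0.075,"ax":0,"ay":0,"az":27.7},{"x":0.241,"y":-0.291,"z":-0.075,"ax":0,"ay":0,"az":27.7},{"x":0.241,"y":-0.291,"z":-0.075,"ax":0,"ay":0,"az":27.7},{"x":0.241,"y":-0.291,"z":-0.075,"ax":0,"ay":0,"az":27.7},{"x":0.241,"y":-0.291,"z":-0.075,"ax":0,"ay":0,"az":27.7}]'
python3 - <<'E'
from h import *
from rig import *
w=capture('wrist');np.savez('w1.npz',**w);s=get_state();print(s['tool_pos'],s['wrist_force'])
cv2.imwrite('pics/w2.png',cv2.resize(w['color'],(800,500),interpolation=2))
E
```

```text
t: 1.58
tool_pos: [477.6, -171.0, 328.9]
orientation: [3.127, -0.298, -0.002]
wrist_force: [-0.9, -0.3, 0.4]
opening: 94.9
grip_force: 0.0
[ 477.5543503  -171.13954374  328.8823364 ] [ 0.25256041 -0.24745133 -0.65447016]
```

View pics/w2.png

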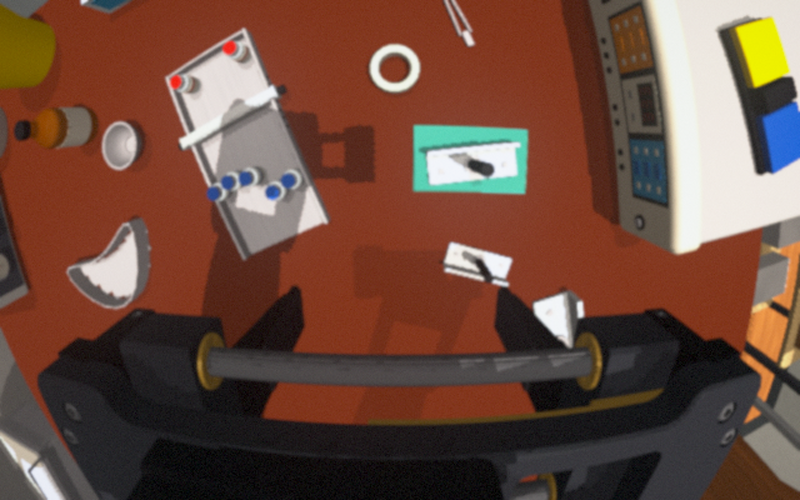

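The wrist view (800-px scale) shows the mat at (470,160) with the straightedge standing on it. Its post top is at about (488,168) and its upright wall towards the image top, that is world +x. Tray corners are at (168,78), (245,30), (326,220) and (243,257), with the divider from (185,143) to (278,92). I'll zoom in for accurate picks.

Run:
```python
from h import *
w=np.load('w1.npz');I=w['color']
a=cv2.resize(I[95:160,325:428],None,fx=4,fy=4,interpolation=2);b=cv2.resize(I[15:210,128:265],None,fx=2.85,fy=2.85,interpolation=2)
o=np.zeros((560,805,3),np.uint8);o[:a.shape[0],:a.shape[1]]=a;o[:b.shape[0],412:412+b.shape[1]]=b[:, :393];cv2.imwrite('pics/w2z.png',o[:,:800])
h=cv2.cvtColor(I,cv2.COLOR_BGR2HSV)
g=cv2.inRange(h,(70,80,40),(95,255,255));k=max(cv2.findContours(g,0,2)[0],key=cv2.contourArea)
print('mat',cv2.minAreaRect(fonz(w,k[:,0],3)[:,:2].astype(np.float32)))
m=cv2.inRange(h,(105,120,60),(125,255,255));n,_,st,ce=cv2.connectedComponentsWithStats(m)
for i in range(1,n):
    if 15<st[i,4]<400 and 100<ce[i][0]<260: print(ce[i].round(1),st[i,4],fonz(w,ce[i],52)[0].round(1))
```

```text
mat ((514.8690795898438, -274.31585693359375), (148.7602996826172, 84.41104888916016), 78.73442077636719)
[195.7 142.5] 68 [551.5   3.9  52. ]
[229.9 144.3] 74 [536.2 -49.4  52. ]
[181.5 145.8] 62 [552.4  29.   52. ]
[217.6 153.7] 74 [526.7 -26.9  52. ]
[170.3 154.5] 63 [543.9  52.4  52. ]
```

View pics/w2z.png

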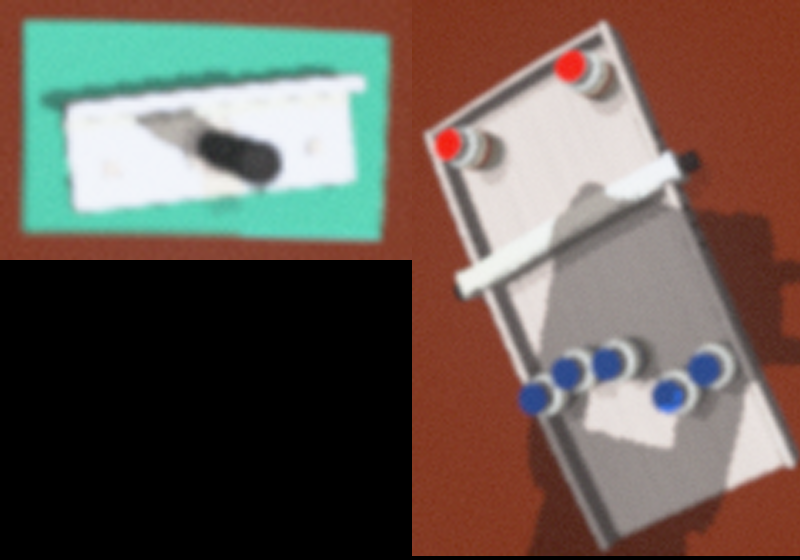

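```bash
cat > m.py <<'E'
from h import *
w=np.load('w1.npz')
A=lambda p:(np.array(p,float)+.5)/4-.5+[325,95]
B=lambda p:(np.array(p,float)-[412,0]+.5)/2.85-.5+[128,15]
pt=fonz(w,A((261,163)),95)[0];print('post top',pt.round(1),'post base',fonz(w,A((207,147)),8)[0].round(1))
r=fonz(w,A([(78,211),(356,181)]),8);d=r[0]-r[1];print('rear foot',r.round(1),np.hypot(*d[:2]).round(1),'yaw',np.degrees(np.arctan2(d[1],d[0]))-90)
f=fonz(w,A([(67,104),(366,79)]),33);d=f[0]-f[1];print('wall',f.round(1),np.hypot(*d[:2]).round(1),'yaw',np.degrees(np.arctan2(d[1],d[0]))-90)
c=fonz(w,B([(604,22),(426,133),(795,467),(605,548)]),24)[:,:2]
M=np.array([(168,-65),(168,65),(-115,-65),(-115,65)],float)
mc,mm=c.mean(0),M.mean(0);H=(M-mm).T@(c-mc);y=np.arctan2(H[0,1]-H[1,0],H[0,0]+H[1,1])
R=np.array([[np.cos(y),-np.sin(y)],[np.sin(y),np.cos(y)]]);t=mc-R@mm
print('tray yaw',np.degrees(y),'org',t,'res',(c-(M@R.T+t)).round(1).tolist())
L=lambda P:((np.array(P)[:,:2]-t)@R).round(1)
v=np.array([(536.2,-49.4),(526.7,-26.9),(551.5,3.9),(552.4,29),(543.9,52.4)])
print('vials',L(v).tolist());print('div front top',L(fonz(w,B([(465,298),(680,190)]),37)).tolist())
print('red',L(fonz(w,B([(571,67),(447,144)]),54)).tolist())
E
python3 m.py
```

```text
post top [ 508.8 -273.6   95. ] post base [ 508.6 -271.3    8. ]
rear foot [[ 492.2 -215.9    8. ]
 [ 485.2 -330.8    8. ]] 115.1 yaw -3.4589896394317208
wall [[ 536.  -217.6   33. ]
 [ 527.4 -333.5   33. ]] 116.2 yaw -4.220685274526929
tray yaw 11.56661588622393 org [569.93122701   7.15354918] res [[-1.4, 0.2], [-0.9, -0.2], [0.3, 0.3], [2.0, -0.3]]
vials [[-44.4, -48.6], [-49.2, -24.7], [-18.7, 0.5], [-12.8, 24.9], [-16.4, 49.5]]
div front top [[57.3, 73.0], [50.0, -71.7]]
red [[138.6, -46.4], [139.2, 38.6]]
```

Run:
```python
from h import *
from rig import *
s=get_state();print(rel(s,(508.7,-272.5,200),-4),rel(s,(508.7,-272.5,130),-4),s['q'])
```

```text
(array([ 49.9,  93.6, 128.8]), array([-0.  ,  0.08, -6.91])) (array([ 50. ,  93.6, 198.8]), array([-0.  ,  0.08, -6.91])) [-4.49740978e-01 -2.41792121e-01  1.81094412e+00 -3.87072775e-04
  1.57373708e+00  1.31142845e+00]
```

```bash
python3 -m jog '[{"x":0.05,"y":0.0936,"z":0.129,"ax":0,"ay":0.08,"az":-6.9},{"x":0.05,"y":0.0936,"z":0.129,"ax":0,"ay":0.08,"az":-6.9},{"x":0.05,"y":0.0936,"z":0.129,"ax":0,"ay":0.08,"az":-6.9},{"x":0.05,"y":0.0936,"z":0.165,"ax":0,"ay":0.08,"az":-6.9},{"x":0.05,"y":0.0936,"z":0.165,"ax":0,"ay":0.08,"az":-6.9}]'
python3 - <<'E'
from h import *
from rig import *
w=capture('wrist');np.savez('w2.npz',**w);s=get_state();print(s['tool_pos'],s['wrist_force'],s['moment'])
cv2.imwrite('pics/w3.png',cv2.resize(w['color'][60:400,120:520],(800,680),interpolation=2)[:600])
E
```

```text
t: 2.25
tool_pos: [506.8, -271.3, 160.3]
orientation: [-3.135, 0.11, 0.009]
wrist_force: [0.2, 0.5, 0.3]
opening: 95.0
grip_force: 0.0
[ 508.34581215 -271.73041511  163.13143559] [ 0.72406867 -0.35711063  0.31461887] [ 0.08426191  0.03817539 -0.00116809]
```

View pics/w3.png

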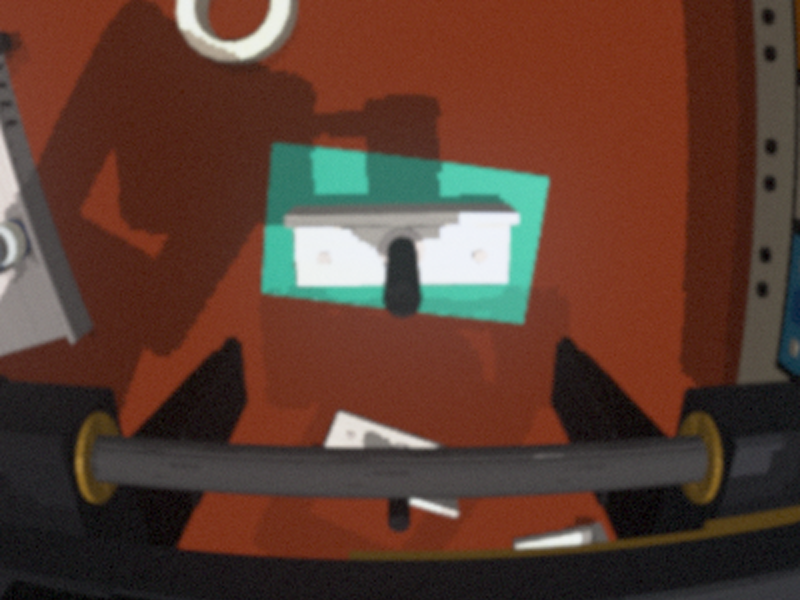

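The bar lies level at (285–520, 210–286). Its post base is at (401,245) and its top at (402,300), centred between the fingers. The small look-alike lies behind it and is clear.

Run:
```python
from h import *
from rig import *
w=np.load('w2.npz');A=lambda p:(np.array(p,float)+.5)/2-.5+[120,60]
r=fonz(w,A([(297,286),(509,284.5)]),8);f=fonz(w,A([(285,224),(520,222)]),33);t=fonz(w,A((403,302)),95)
for q in(r,f):
    d=q[0]-q[1];print(q.round(1),np.degrees(np.arctan2(d[1],d[0]))-90)
print(t,fonz(w,A((401,240)),8))
n=.5*(r.mean(0)+0)+0
u=Ro.from_euler('z',-3.6,degrees=True).apply([1,0,0]);print('axis from rear',r.mean(0)+20*u,'from wall',f.mean(0)-22.5*u)
s=get_state();print(rel(s,(508.7,-272.5,27),-3.6))
```

```text
[[ 491.8 -215.4    8. ]
 [ 484.6 -331.3    8. ]] -3.5447398758272897
[[ 531.4 -218.    33. ]
 [ 524.4 -333.6   33. ]] -3.474502554481788
[[ 508.0281027  -274.53838019   95.        ]] [[ 513.42195811 -274.03164422    8.        ]]
axis from rear [ 508.17667032 -274.61769145    8.        ] from wall [ 505.47333611 -274.38133625   33.        ]
(array([  0.7,   1. , 136.1]), array([-0.09,  0.1 , -0.39]))
```

```bash
python3 -m jog '[{"x":0,"y":0.0025,"z":0.05,"ax":0,"ay":0,"az":0},{"x":0,"y":0.0025,"z":0.10,"ax":0,"ay":0,"az":0},{"x":0,"y":0.0025,"z":0.132,"ax":0,"ay":0,"az":0},{"x":0,"y":0.0025,"z":0.136,"ax":0,"ay":0,"az":0},{"x":0,"y":0.0025,"z":0.136,"ax":0,"ay":0,"az":0}]' && python3 -m jog '[{"x":0,"y":0,"z":0,"ax":0,"ay":0,"az":0},{"x":0,"y":0,"z":0,"ax":0,"ay":0,"az":0},{"x":0,"y":0,"z":0,"ax":0,"ay":0,"az":0},{"x":0,"y":0,"z":0,"ax":0,"ay":0,"az":0},{"x":0,"y":0,"z":0,"ax":0,"ay":0,"az":0},{"x":0,"y":0,"z":0,"ax":0,"ay":0,"az":0},{"x":0,"y":0,"z":0,"ax":0,"ay":0,"az":0},{"x":0,"y":0,"z":0,"ax":0,"ay":0,"az":0}]' 255 40
```

```text
t: 2.92
tool_pos: [511.3, -274.8, 31.1]
orientation: [3.138, -0.107, 0.007]
wrist_force: [-0.3, 0.6, 0.4]
opening: 95.0
grip_force: 0.0
t: 3.92
tool_pos: [509.8, -273.7, 28.6]
orientation: [3.14, -0.106, 0.002]
wrist_force: [-0.5, -0.4, 1.0]
opening: 20.6
grip_force: 0.0
```

```bash
python3 -m jog '[{"x":0,"y":0,"z":0,"ax":0,"ay":0,"az":0},{"x":0,"y":0,"z":0,"ax":0,"ay":0,"az":0},{"x":0,"y":0,"z":0,"ax":0,"ay":0,"az":0},{"x":0,"y":0,"z":0,"ax":0,"ay":0,"az":0},{"x":0,"y":0,"z":0,"ax":0,"ay":0,"az":0}]'; python3 -m jog '[{"x":0,"y":0,"z":-0.02,"ax":0,"ay":0,"az":0},{"x":0,"y":0,"z":-0.06,"ax":0,"ay":0,"az":0},{"x":0,"y":0,"z":-0.09,"ax":0,"ay":0,"az":0},{"x":0,"y":0,"z":-0.09,"ax":0,"ay":0,"az":0}]'
python3 - <<'E'
from h import *
from rig import *
w=capture('wrist');np.savez('w3.npz',**w)
s=get_state();print(s['tool_pos'],s['wrist_force'],s['moment'],s['opening'],s['grip_force'])
y=np.radians(11.5);X=np.array([np.cos(y),np.sin(y)])
for tx in(-160,-145,-100): print(tx,(np.array([570,7.2])+X*tx).round(1),rel(s,[*(np.array([570,7.2])+X*tx),117],11.5))
E
```

```text
t: 4.55
tool_pos: [509.8, -273.6, 28.6]
orientation: [3.14, -0.107, 0.002]
wrist_force: [-0.5, 1.2, -1.1]
opening: 15.5
grip_force: 40.0
t: 5.05
tool_pos: [511.9, -275.2, 123.2]
orientation: [3.135, -0.106, 0.013]
wrist_force: [-0.1, 0.0, -1.0]
opening: 15.3
grip_force: 40.0
[ 510.50883168 -274.31806642  120.56890211] [ 0.04790676 -0.66530947 -1.57295535] [0.09836921 0.04019222 0.01651569] 15.220370918308394 39.999913573265076
-160 [413.2 -24.7] (array([-114. , -242.5,    2.6]), array([  0.15,  -0.24, -15.38]))
-145 [427.9 -21.7] (array([ -99.5, -246.4,    2.6]), array([  0.15,  -0.24, -15.38]))
-100 [472.  -12.7] (array([ -56.1, -258.4,    2.8]), array([  0.15,  -0.24, -15.38]))
```

```bash
python3 -m jog '[{"x":-0.064,"y":-0.256,"z":0.0027,"ax":0.15,"ay":-0.24,"az":-15.4},{"x":-0.064,"y":-0.256,"z":0.0027,"ax":0.15,"ay":-0.24,"az":-15.4},{"x":-0.064,"y":-0.256,"z":0.0027,"ax":0.15,"ay":-0.24,"az":-15.4},{"x":-0.064,"y":-0.256,"z":0.0027,"ax":0.15,"ay":-0.24,"az":-15.4},{"x":-0.064,"y":-0.256,"z":0.0027,"ax":0.15,"ay":-0.24,"az":-15.4},{"x":-0.064,"y":-0.256,"z":0.0027,"ax":0.15,"ay":-0.24,"az":-15.4},{"x":-0.064,"y":-0.256,"z":0.040,"ax":0.15,"ay":-0.24,"az":-15.4},{"x":-0.064,"y":-0.256,"z":0.055,"ax":0.15,"ay":-0.24,"az":-15.4},{"x":-0.064,"y":-0.256,"z":0.055,"ax":0.15,"ay":-0.24,"az":-15.4},{"x":-0.064,"y":-0.256,"z":0.055,"ax":0.15,"ay":-0.24,"az":-15.4}]'
python3 - <<'E'
from h import *
from rig import *
w=capture('wrist');np.savez('w4.npz',**w)
s=get_state();print(s['tool_pos'],np.degrees(2*np.arctan2(s['orientation'][1],s['orientation'][0])),s['wrist_force'],s['moment'])
cv2.imwrite('pics/w4.png',cv2.resize(w['color'][60:360,120:520],(800,600),interpolation=2))
E
```

```text
t: 6.35
tool_pos: [464.1, -14.7, 64.4]
orientation: [-3.124, -0.313, 0.002]
wrist_force: [0.6, 0.0, -0.9]
opening: 15.1
grip_force: 40.0
[464.32520046 -14.52125399  64.74666509] -348.5267810904113 [-0.75548235  0.74448346 -0.59628745] [0.02829518 0.03993117 0.01349204]
```

View pics/w4.png

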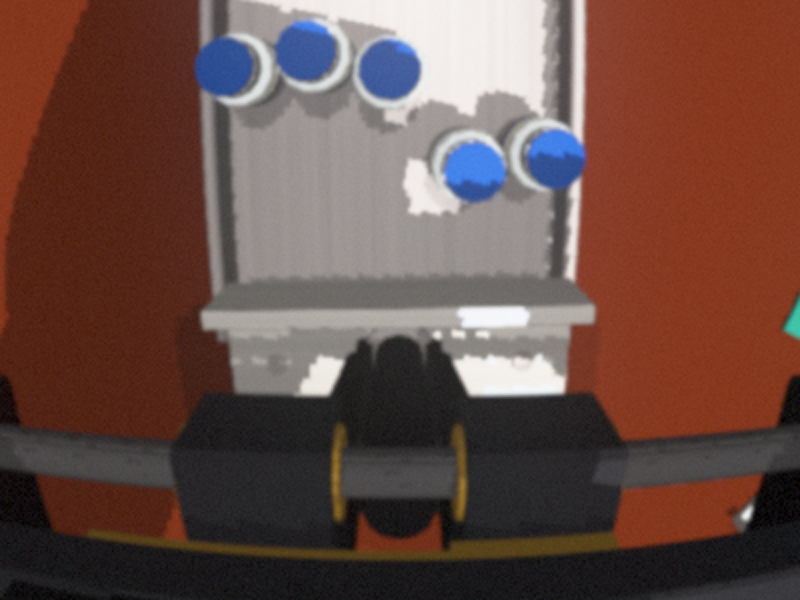

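The bar hangs above the open front of the lane: its top edge runs (203,312)–(592,307), its bottom front edge is at about (232–565, 281), and the nearest vial cap is at (474,170). I'll work out the lateral offset and yaw against the walls.

Run:
```python
from h import *
from rig import *
w=np.load('w4.npz');A=lambda p:(np.array(p,float)+.5)/2-.5+[120,60]
s=get_state();tp=np.array(s['tool_pos']);y=np.radians(11.47);R=np.array([[np.cos(y),-np.sin(y)],[np.sin(y),np.cos(y)]])
L=lambda P:((P[:,:2]-tp[:2])@R).round(1)   # tool-aligned frame: x fwd,y left
print('bar top',L(fonz(w,A([(203,310),(592,305)]),69)).tolist(),'bot',L(fonz(w,A([(231,282),(566,280)]),39)).tolist())
for n,P in(('wallL',[(217,60),(221,270)]),('wallR',[(568,210),(572,80)])): print(n,L(fonz(w,A(P),24)).tolist())
# automatic: wall outer edges against the red counter
g=cv2.cvtColor(w['color'],cv2.COLOR_BGR2HSV);red=(g[...,1]>110)&((g[...,0]<15))
for r in range(70,200,10):
    row=red[r];l=np.where(row[120:260])[0];rr=np.where(row[370:520])[0]
    a=[120+l.max() if len(l) else 0,r],[370+rr.min() if len(rr) else 0,r]
    print(r,a[0][0],a[1][0],L(fonz(w,a,24)).tolist())
```

```text
bar top [[21.6, 55.2], [23.2, -57.9]] bot [[21.2, 54.7], [21.9, -57.9]]
wallL [[95.9, 60.4], [21.2, 62.5]]
wallR [[43.1, -61.2], [88.6, -60.9]]
70 218 414 [[110.4, 67.8], [109.9, -66.6]]
80 218 414 [[103.3, 67.8], [102.9, -66.6]]
90 215 414 [[96.4, 70.1], [95.8, -66.7]]
100 216 413 [[89.3, 69.5], [88.8, -66.1]]
110 218 413 [[82.2, 68.2], [81.8, -66.3]]
120 219 413 [[75.1, 67.7], [74.8, -66.5]]
130 219 413 [[68.1, 68.0], [67.9, -66.7]]
140 220 414 [[61.0, 67.6], [60.9, -67.8]]
150 220 411 [[53.9, 68.0], [53.8, -65.9]]
160 221 411 [[46.8, 67.7], [46.7, -66.3]]
170 221 411 [[39.6, 68.2], [39.5, -66.8]]
180 222 410 [[32.2, 67.9], [32.2, -66.5]]
190 223 409 [[24.8, 67.8], [24.8, -66.3]]
```

```bash
python3 -m jog '[{"x":0,"y":-0.002,"z":0,"ax":0,"ay":0,"az":0.5},{"x":0,"y":-0.002,"z":0.012,"ax":0,"ay":0,"az":0.5},{"x":0,"y":-0.002,"z":0.022,"ax":0,"ay":0,"az":0.5},{"x":0,"y":-0.002,"z":0.029,"ax":0,"ay":0,"az":0.5},{"x":0,"y":-0.002,"z":0.033,"ax":0,"ay":0,"az":0.5},{"x":0,"y":-0.002,"z":0.033,"ax":0,"ay":0,"az":0.5},{"x":0,"y":-0.002,"z":0.033,"ax":0,"ay":0,"az":0.5}]'; python3 -m jog '[{"x":0,"y":0,"z":0.001,"ax":0,"ay":0,"az":0},{"x":0,"y":0,"z":0.001,"ax":0,"ay":0,"az":0}]';python3 -m jog '[{"x":0,"y":0,"z":0.001,"ax":0,"ay":0,"az":0},{"x":0,"y":0,"z":0.001,"ax":0,"ay":0,"az":0}]'
python3 - <<'E'
from rig import *
s=get_state();print(s['tool_pos'],s['wrist_force'],s['moment'])
E
```

```text
t: 7.28
tool_pos: [463.0, -12.0, 30.8]
orientation: [-3.125, -0.301, 0.003]
wrist_force: [0.8, 0.0, -1.0]
opening: 15.7
grip_force: 40.0
t: 7.52
tool_pos: [462.9, -11.9, 29.7]
orientation: [-3.125, -0.301, 0.004]
wrist_force: [-0.4, -0.1, -0.9]
opening: 15.7
grip_force: 40.0
t: 7.78
tool_pos: [462.7, -11.9, 28.5]
orientation: [-3.125, -0.301, 0.004]
wrist_force: [0.7, 0.3, -1.6]
opening: 15.6
grip_force: 40.0
[462.66854859 -11.89287012  28.48597681] [ 0.70777072  0.27320437 -1.63696363] [-0.00763429 -0.03682461  0.00857867]
```

```bash
python3 -m jog '[{"x":0.004,"y":0,"z":0,"ax":0,"ay":0,"az":0},{"x":0.008,"y":0,"z":0,"ax":0,"ay":0,"az":0},{"x":0.012,"y":0,"z":0,"ax":0,"ay":0,"az":0},{"x":0.016,"y":0,"z":0,"ax":0,"ay":0,"az":0},{"x":0.018,"y":0,"z":0,"ax":0,"ay":0,"az":0},{"x":0.020,"y":-0.0002,"z":0,"ax":0,"ay":0,"az":0},{"x":0.022,"y":-0.0002,"z":0,"ax":0,"ay":0,"az":0},{"x":0.024,"y":-0.0002,"z":0,"ax":0,"ay":0,"az":0},{"x":0.026,"y":-0.0002,"z":0,"ax":0,"ay":0,"az":0},{"x":0.028,"y":-0.0002,"z":0,"ax":0,"ay":0,"az":0},{"x":0.030,"y":-0.0002,"z":0,"ax":0,"ay":0,"az":0},{"x":0.032,"y":-0.0003,"z":0,"ax":0,"ay":0,"az":0}]'
python3 -m jog '[{"x":0.002,"y":0,"z":0,"ax":0,"ay":0,"az":0},{"x":0.004,"y":0,"z":0,"ax":0,"ay":0,"az":0},{"x":0.006,"y":0,"z":0,"ax":0,"ay":0,"az":0},{"x":0.008,"y":0,"z":0,"ax":0,"ay":0,"az":0},{"x":0.010,"y":0,"z":0,"ax":0,"ay":0,"az":0},{"x":0.012,"y":-0.0001,"z":0,"ax":0,"ay":0,"az":0},{"x":0.014,"y":-0.0001,"z":0,"ax":0,"ay":0,"az":0},{"x":0.016,"y":-0.0001,"z":0,"ax":0,"ay":0,"az":0},{"x":0.018,"y":-0.0001,"z":0,"ax":0,"ay":0,"az":0},{"x":0.020,"y":-0.0002,"z":0,"ax":0,"ay":0,"az":0},{"x":0.022,"y":-0.0002,"z":0,"ax":0,"ay":0,"az":0},{"x":0.024,"y":-0.0002,"z":0,"ax":0,"ay":0,"az":0}]'
python3 -m jog '[{"x":0.002,"y":0,"z":0,"ax":0,"ay":0,"az":0},{"x":0.004,"y":0,"z":0,"ax":0,"ay":0,"az":0},{"x":0.006,"y":0,"z":0,"ax":0,"ay":0,"az":0},{"x":0.008,"y":0,"z":0,"ax":0,"ay":0,"az":0},{"x":0.010,"y":0,"z":0,"ax":0,"ay":0,"az":0},{"x":0.012,"y":-0.0001,"z":0,"ax":0,"ay":0,"az":0},{"x":0.014,"y":-0.0001,"z":0,"ax":0,"ay":0,"az":0},{"x":0.016,"y":-0.0001,"z":0,"ax":0,"ay":0,"az":0},{"x":0.018,"y":-0.0001,"z":0,"ax":0,"ay":0,"az":0},{"x":0.020,"y":-0.0002,"z":0,"ax":0,"ay":0,"az":0},{"x":0.020,"y":-0.0002,"z":0,"ax":0,"ay":0,"az":0}]'
python3 - <<'E'
from h import *
from rig import *
w=capture('wrist');np.savez('w5.npz',**w)
s=get_state();print(s['tool_pos'],s['wrist_force'],s['moment'])
cv2.imwrite('pics/w5.png',cv2.resize(w['color'][60:360,120:520],(800,600),interpolation=2))
E
```

```text
t: 9.28
tool_pos: [494.1, -5.5, 28.4]
orientation: [-3.125, -0.301, 0.005]
wrist_force: [-0.4, -0.1, -2.0]
opening: 15.3
grip_force: 40.0
t: 10.78
tool_pos: [517.7, -0.7, 28.4]
orientation: [-3.125, -0.301, 0.004]
wrist_force: [-0.4, -0.4, -1.1]
opening: 15.5
grip_force: 40.0
t: 12.15
tool_pos: [537.5, 3.4, 28.4]
orientation: [-3.125, -0.301, 0.004]
wrist_force: [-0.6, -0.8, -0.4]
opening: 15.6
grip_force: 40.0
[537.47517346   3.33845902  28.40317306] [-0.49984522  0.17947954 -1.76234407] [ 0.0170113  -0.02451988  0.02235539]
```

View pics/w5.png

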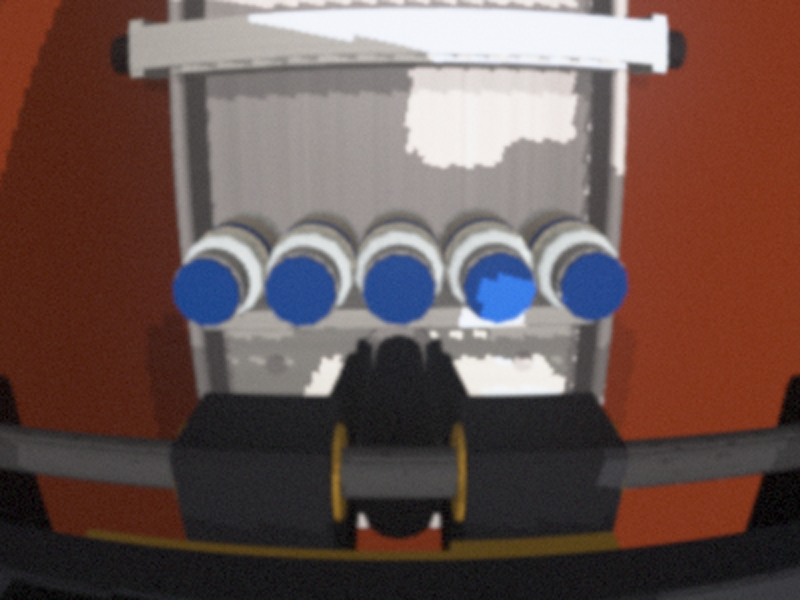

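All five vials stand in a row on the face, with caps at y≈285 from x=207 to 592. The divider's front top edge runs about (180,76)–(620,70).

Run:
```python
from h import *
from rig import *
w=np.load('w5.npz');A=lambda p:(np.array(p,float)+.5)/2-.5+[120,60]
s=get_state();tp=np.array(s['tool_pos']);y=np.radians(11.0);R=np.array([[np.cos(y),-np.sin(y)],[np.sin(y),np.cos(y)]])
L=lambda P:((P[:,:2]-tp[:2])@R).round(2)
g=cv2.cvtColor(w['color'],cv2.COLOR_BGR2HSV);m=cv2.inRange(g,(105,120,60),(125,255,255));m[:190]=0;m[230:]=0
n,_,st,ce=cv2.connectedComponentsWithStats(m)
C=np.array([ce[i] for i in range(1,n) if st[i,4]>150]);P=L(fonz(w,C,54));print(P.tolist(),np.polyfit(P[:,1],P[:,0],1))
# divider front edge: strongest vertical darkening per column rows 85..102
gr=cv2.GaussianBlur(cv2.cvtColor(w['color'],6),(1,3),0).astype(float);E=[]
for c in list(range(225,310,3))+list(range(315,400,5)):
    d=np.diff(gr[85:104,c]);k=d.argmin();E.append((c,85.5+k))
Q=L(fonz(w,E,37))
for it in range(5):
    p=np.polyfit(Q[:,1],Q[:,0],1);r=abs(Q[:,0]-np.polyval(p,Q[:,1]));Q=Q[r<max(1.5,2*np.median(r))]
print('div x at centre, slope',p,np.degrees(np.arctan(p[0])),len(Q))
```

```text
[[34.04, 46.75], [34.38, 22.4], [34.65, -1.82], [34.99, -26.47], [35.28, -50.59]] [-1.2688056e-02  3.4643309e+01]
div x at centre, slope [-7.43132233e-03  9.01238707e+01] -0.4257755680745707 45
```

```bash
python3 -m jog '[{"x":0.002,"y":0,"z":0,"ax":0,"ay":0,"az":0.1},{"x":0.004,"y":0,"z":0,"ax":0,"ay":0,"az":0.2},{"x":0.006,"y":0,"z":0,"ax":0,"ay":0,"az":0.3},{"x":0.008,"y":0,"z":0,"ax":0,"ay":0,"az":0.3},{"x":0.010,"y":0,"z":0,"ax":0,"ay":0,"az":0.3},{"x":0.012,"y":-0.0001,"z":0,"ax":0,"ay":0,"az":0.3},{"x":0.014,"y":-0.0001,"z":0,"ax":0,"ay":0,"az":0.3},{"x":0.016,"y":-0.0001,"z":0,"ax":0,"ay":0,"az":0.3},{"x":0.018,"y":-0.0001,"z":0,"ax":0,"ay":0,"az":0.3},{"x":0.020,"y":-0.0002,"z":0,"ax":0,"ay":0,"az":0.3},{"x":0.022,"y":-0.0002,"z":0,"ax":0,"ay":0,"az":0.3},{"x":0.024,"y":-0.0002,"z":0,"ax":0,"ay":0,"az":0.3}]'
python3 -m jog '[{"x":0.002,"y":0,"z":0,"ax":0,"ay":0,"az":0},{"x":0.004,"y":0,"z":0,"ax":0,"ay":0,"az":0},{"x":0.006,"y":0,"z":0,"ax":0,"ay":0,"az":0},{"x":0.008,"y":0,"z":0,"ax":0,"ay":0,"az":0},{"x":0.010,"y":0,"z":0,"ax":0,"ay":0,"az":0},{"x":0.012,"y":-0.0001,"z":0,"ax":0,"ay":0,"az":0},{"x":0.013,"y":-0.0001,"z":0,"ax":0,"ay":0,"az":0},{"x":0.014,"y":-0.0001,"z":0,"ax":0,"ay":0,"az":0},{"x":0.014,"y":-0.0001,"z":0,"ax":0,"ay":0,"az":0}]'
python3 - <<'E'
from h import *
from rig import *
w=capture('wrist');np.savez('w6.npz',**w)
F=[];M=[]
for i in range(8): capture('wrist');s=get_state();F.append(s['wrist_force']);M.append(s['moment'])
F=np.array(F);print(F.mean(0),F.std(0),np.mean(M,0),np.std(M,0),s['tool_pos'])
tp=np.array(s['tool_pos']);y=np.radians(10.7);R=np.array([[np.cos(y),-np.sin(y)],[np.sin(y),np.cos(y)]])
L=lambda P:((P[:,:2]-tp[:2])@R).round(2)
g=cv2.cvtColor(w['color'],cv2.COLOR_BGR2HSV);m=cv2.inRange(g,(105,120,60),(125,255,255));m[:190]=0;m[230:]=0
n,_,st,ce=cv2.connectedComponentsWithStats(m)
C=np.array([ce[i] for i in range(1,n) if st[i,4]>150]);P=L(fonz(w,C,54));print(P.tolist(),np.polyfit(P[:,1],P[:,0],1))
E
```

```text
t: 13.7
tool_pos: [560.9, 8.1, 28.3]
orientation: [-3.125, -0.293, 0.004]
wrist_force: [-1.3, -0.1, -1.1]
opening: 15.0
grip_force: 40.0
t: 14.82
tool_pos: [574.6, 10.8, 28.2]
orientation: [-3.125, -0.293, 0.004]
wrist_force: [0.2, 0.2, -1.0]
opening: 15.3
grip_force: 40.0
[-0.27775899 -0.1841367  -1.63977365] [0.76039812 0.54663166 0.44151323] [ 0.01674772  0.07264227 -0.01881937] [0.02137714 0.04775141 0.03536152] [574.48483199  10.79658992  28.2852702 ]
[[34.14, 46.77], [34.49, 22.42], [34.78, -1.77], [35.06, -26.5], [35.42, -50.52]] [-1.28525229e-02  3.47533232e+01]
```

```bash
cat > f.py <<'E'
from h import *
from rig import *
F=[];M=[]
for i in range(6): capture('wrist');s=get_state();F.append(s['wrist_force']);M.append(s['moment'])
F=np.array(F);M=np.array(M).mean(0);u=np.array([.98,.195,0]);print('t',round(s['t'],2),'Fx',(F@u).mean().round(2),'F',F.mean(0).round(2),'M',M.round(3),np.array(s['tool_pos']).round(2))
E
python3 -m jog '[{"x":0.001,"y":0,"z":0,"ax":0,"ay":0,"az":0},{"x":0.002,"y":0,"z":0,"ax":0,"ay":0,"az":0},{"x":0.002,"y":0,"z":0,"ax":0,"ay":0,"az":0}]' |grep force; python3 f.py
python3 -m jog '[{"x":0.0005,"y":0,"z":0,"ax":0,"ay":0,"az":0},{"x":0.001,"y":0,"z":0,"ax":0,"ay":0,"az":0}]'|grep force; python3 f.py
```

```text
wrist_force: [-0.4, 0.3, -1.1]
grip_force: 40.0
t 15.95 Fx -0.71 F [-0.71 -0.05 -1.71] M [-0.003  0.084 -0.018] [576.47  11.17  28.24]
wrist_force: [-1.2, 0.2, -0.3]
grip_force: 40.0
t 16.5 Fx -0.47 F [-0.46 -0.09 -1.57] M [ 0.01   0.152 -0.009] [577.44  11.35  28.27]
```

```bash
python3 -m jog '[{"x":0.0003,"y":0,"z":0,"ax":0,"ay":0,"az":0},{"x":0.0005,"y":0,"z":0,"ax":0,"ay":0,"az":0}]'|grep force; python3 f.py
python3 -m jog '[{"x":0.0003,"y":0,"z":0,"ax":0,"ay":0,"az":0},{"x":0.0005,"y":0,"z":0,"ax":0,"ay":0,"az":0}]'|grep force; python3 f.py
```

```text
wrist_force: [-2.0, -0.9, -1.9]
grip_force: 40.0
t 17.05 Fx -0.57 F [-0.56 -0.1  -1.03] M [-0.011  0.175 -0.004] [577.9   11.44  28.26]
wrist_force: [-1.3, -0.8, -1.7]
grip_force: 40.0
t 17.6 Fx -0.7 F [-0.65 -0.35 -1.49] M [-0.012  0.172 -0.012] [578.4   11.54  28.26]
```

```bash
python3 -m jog '[{"x":0.0003,"y":0,"z":0,"ax":0,"ay":0,"az":0},{"x":0.0005,"y":0,"z":0,"ax":0,"ay":0,"az":0}]'|grep force; python3 f.py
```

```text
wrist_force: [-0.8, -0.0, -0.4]
grip_force: 40.0
t 18.15 Fx -0.99 F [-0.93 -0.38 -1.39] M [-0.02   0.155  0.001] [578.9   11.62  28.27]
```

```bash
python3 -m jog '[{"x":0.0003,"y":0,"z":0,"ax":0,"ay":0,"az":0},{"x":0.0005,"y":0,"z":0,"ax":0,"ay":0,"az":0}]'|grep force; python3 f.py
```

```text
wrist_force: [-0.4, -0.2, -1.4]
grip_force: 40.0
t 18.7 Fx -0.95 F [-0.95 -0.12 -1.32] M [-0.032  0.164  0.007] [579.4   11.71  28.26]
```

```bash
python3 -m jog '[{"x":0.0003,"y":0,"z":0,"ax":0,"ay":0,"az":0},{"x":0.0005,"y":0,"z":0,"ax":0,"ay":0,"az":0}]'|grep force; python3 f.py
```

```text
wrist_force: [-1.9, 0.7, -0.7]
grip_force: 40.0
t 19.25 Fx -0.94 F [-0.94 -0.09 -1.3 ] M [-0.011  0.157 -0.001] [579.9   11.81  28.28]
```

```bash
python3 -m jog '[{"x":0.0003,"y":0,"z":0,"ax":0,"ay":0,"az":0},{"x":0.0005,"y":0,"z":0,"ax":0,"ay":0,"az":0}]'|grep force; python3 f.py
```

```text
wrist_force: [-0.4, -0.5, -1.0]
grip_force: 40.0
t 19.8 Fx -0.87 F [-0.82 -0.34 -0.86] M [-0.016  0.146  0.   ] [580.38  11.93  28.26]
```

```bash
python3 -m jog '[{"x":0.0003,"y":0,"z":0,"ax":0,"ay":0,"az":0},{"x":0.0005,"y":0,"z":0,"ax":0,"ay":0,"az":0}]'|grep force; python3 f.py
```

```text
wrist_force: [-0.5, -0.5, -1.1]
grip_force: 40.0
t 20.35 Fx -0.54 F [-0.46 -0.46 -1.04] M [-0.017  0.166 -0.002] [580.87  12.01  28.26]
```

```bash
python3 -m jog '[{"x":0.0003,"y":0,"z":0,"ax":0,"ay":0,"az":0},{"x":0.0005,"y":0,"z":0,"ax":0,"ay":0,"az":0}]'|grep force; python3 f.py
```

```text
wrist_force: [-2.8, -0.6, 0.1]
grip_force: 40.0
t 20.9 Fx -2.35 F [-2.36 -0.18  0.2 ] M [-0.085  0.508 -0.039] [581.03  12.05  28.18]
```

Run:
```python
from h import *
from rig import *
w=capture('wrist');np.savez('w7.npz',**w)
cv2.imwrite('pics/w7.png',cv2.resize(w['color'][110:260,180:460],(784,420),interpolation=2))
```

```text
(no output)
```

View pics/w7.png

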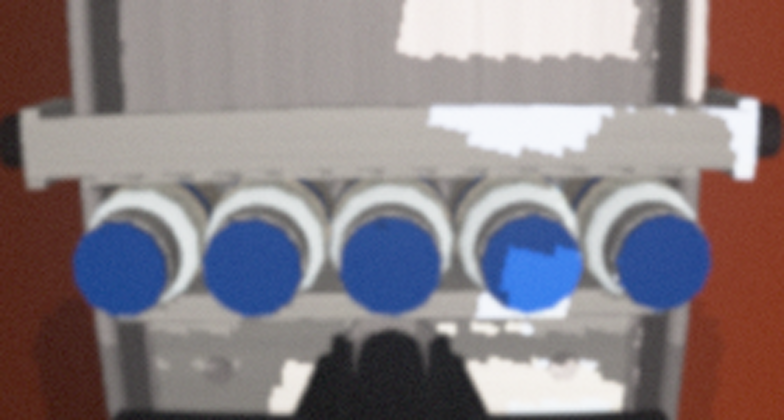

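The caps are in a straight row close against the divider, with all five backs tucked at its front edge at y≈180, and the force has begun to rise. The load sits slightly right of centre, so I'll take a small turn with the next step.

```bash
sed -i 's/range(6)/range(10)/' f.py; python3 -m jog '[{"x":0.0001,"y":0,"z":0,"ax":0,"ay":0,"az":0.05},{"x":0.0002,"y":0,"z":0,"ax":0,"ay":0,"az":0.1}]'|grep force; python3 f.py
```

```text
wrist_force: [-4.5, -0.8, 1.4]
grip_force: 40.0
t 21.7 Fx -4.77 F [-4.69 -0.87  1.37] M [-0.123  0.912  0.017] [581.1   12.09  28.14]
```

```bash
python3 -m jog '[{"x":0.0001,"y":0,"z":0,"ax":0,"ay":0,"az":0},{"x":0.0002,"y":0,"z":0,"ax":0,"ay":0,"az":0}]'|grep force; python3 f.py
```

```text
wrist_force: [-5.6, -1.1, 1.9]
grip_force: 40.0
t 22.45 Fx -5.87 F [-5.74 -1.24  1.68] M [-1.530e-01  1.036e+00 -1.000e-03] [581.1   12.07  28.12]
```

```bash
python3 -m jog '[{"x":0.0001,"y":0,"z":0,"ax":0,"ay":0,"az":0},{"x":0.0003,"y":0,"z":0,"ax":0,"ay":0,"az":0}]'|grep force; python3 f.py
```

```text
wrist_force: [-6.4, -1.3, 2.8]
grip_force: 40.0
t 23.2 Fx -6.52 F [-6.38 -1.37  2.4 ] M [-0.21   1.167  0.002] [581.1   12.11  28.04]
```

```bash
python3 -m jog '[{"x":0.0002,"y":0,"z":0,"ax":0,"ay":0,"az":0},{"x":0.0004,"y":0,"z":0,"ax":0,"ay":0,"az":0}]'|grep force; python3 f.py
```

```text
wrist_force: [-7.3, -0.5, 2.9]
grip_force: 40.0
t 23.95 Fx -7.76 F [-7.59 -1.66  2.7 ] M [-0.26   1.344  0.009] [581.14  12.08  27.96]
```

```bash
python3 -m jog '[{"x":-0.001,"y":0,"z":0,"ax":0,"ay":0,"az":0},{"x":-0.002,"y":0,"z":0,"ax":0,"ay":0,"az":0},{"x":-0.004,"y":0,"z":0,"ax":0,"ay":0,"az":0},{"x":-0.008,"y":0,"z":0,"ax":0,"ay":0,"az":0},{"x":-0.014,"y":0,"z":0,"ax":0,"ay":0,"az":0},{"x":-0.022,"y":0.0002,"z":0,"ax":0,"ay":0,"az":0},{"x":-0.030,"y":0.0003,"z":0,"ax":0,"ay":0,"az":0},{"x":-0.038,"y":0.0003,"z":0,"ax":0,"ay":0,"az":0},{"x":-0.038,"y":0.0003,"z":0,"ax":0,"ay":0,"az":0}]'; python3 f.py
python3 -m jog '[{"x":0,"y":0,"z":-0.01,"ax":0,"ay":0,"az":0},{"x":0,"y":0,"z":-0.03,"ax":0,"ay":0,"az":0},{"x":0,"y":0,"z":-0.07,"ax":0,"ay":0,"az":0},{"x":0,"y":0,"z":-0.09,"ax":0,"ay":0,"az":0},{"x":0,"y":0,"z":-0.09,"ax":0,"ay":0,"az":0},{"x":0,"y":0,"z":-0.09,"ax":0,"ay":0,"az":0}]'
python3 - <<'E'
from h import *
from rig import *
w=capture('wrist');np.savez('w8.npz',**w);s=get_state()
cv2.imwrite('pics/w8.png',cv2.resize(w['color'][30:360,100:540],(800,600),interpolation=2))
print(s['tool_pos'],rel(s,(509,-273.5,118),-11.3+.1))
E
```

```text
t: 25.08
tool_pos: [544.4, 4.9, 28.2]
orientation: [-3.126, -0.29, 0.005]
wrist_force: [-0.3, 0.8, -1.3]
opening: 15.4
grip_force: 40.0
t 25.57 Fx 0.14 F [ 0.12  0.13 -1.35] M [ 0.019  0.019 -0.004] [545.22   5.03  28.32]
t: 26.32
tool_pos: [544.5, 4.9, 117.2]
orientation: [-3.125, -0.29, 0.007]
wrist_force: [-0.8, -0.0, -1.4]
opening: 15.2
grip_force: 40.0
[544.17216639   4.89818384 116.63055503] (array([-85.9, 267.1,  -1.8]), array([-0.14,  0.34, 21.82]))
```

View pics/w8.png

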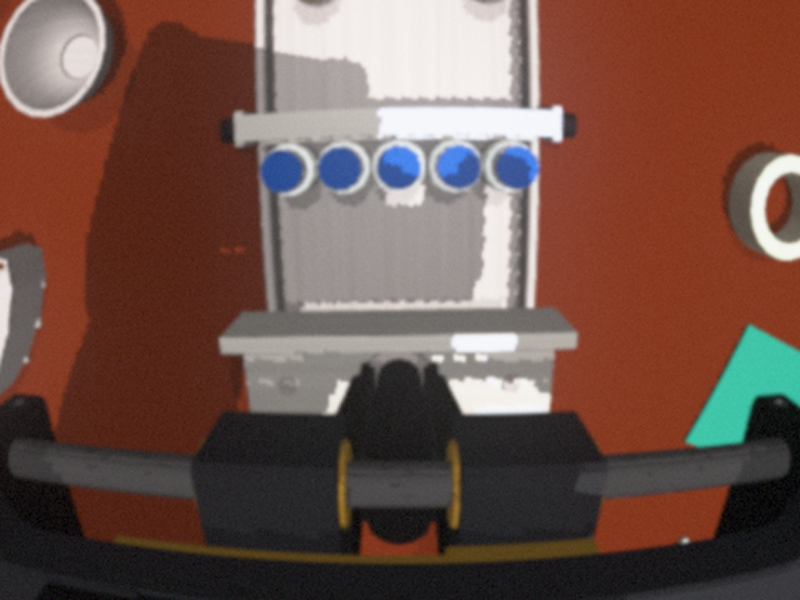

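The vials stand upright in a straight row against the divider, with caps at y≈168 from x=285 to 518 and the divider edge right behind them. The reds and the dish are untouched. Now I'll carry the straightedge to the mat.

```bash
python3 -m jog '[{"x":-0.018,"y":0.0577,"z":0,"ax":0,"ay":0,"az":5},{"x":-0.083,"y":0.2677,"z":0,"ax":0,"ay":0,"az":22.6},{"x":-0.083,"y":0.2677,"z":0,"ax":0,"ay":0,"az":22.6},{"x":-0.083,"y":0.2677,"z":0,"ax":0,"ay":0,"az":22.6},{"x":-0.083,"y":0.2677,"z":0,"ax":0,"ay":0,"az":22.6},{"x":-0.083,"y":0.2677,"z":0,"ax":0,"ay":0,"az":22.6},{"x":-0.083,"y":0.2677,"z":0.04,"ax":0,"ay":0,"az":22.6},{"x":-0.083,"y":0.2677,"z":0.07,"ax":0,"ay":0,"az":22.6},{"x":-0.083,"y":0.2677,"z":0.082,"ax":0,"ay":0,"az":22.6},{"x":-0.083,"y":0.2677,"z":0.082,"ax":0,"ay":0,"az":22.6},{"x":-0.083,"y":0.2677,"z":0.082,"ax":0,"ay":0,"az":22.6}]'; python3 f.py
```

```text
t: 27.75
tool_pos: [513.9, -273.7, 37.2]
orientation: [-3.124, 0.327, 0.002]
wrist_force: [-0.1, 1.1, -1.1]
opening: 15.7
grip_force: 40.0
t 28.25 Fx 0.1 F [ 0.13 -0.15 -1.52] M [ 0.057  0.034 -0.015] [ 512.89 -273.48   35.96]
```

```bash
sed -i 's/range(10)/range(5)/' f.py; python3 -m jog '[{"x":0,"y":0,"z":0.003,"ax":0,"ay":0,"az":0},{"x":0,"y":0,"z":0.006,"ax":0,"ay":0,"az":0},{"x":0,"y":0,"z":0.0065,"ax":0,"ay":0,"az":0},{"x":0,"y":0,"z":0.0065,"ax":0,"ay":0,"az":0}]'|grep wrist; python3 f.py
python3 -m jog '[{"x":0,"y":0,"z":0.0003,"ax":0,"ay":0,"az":0},{"x":0,"y":0,"z":0.0006,"ax":0,"ay":0,"az":0}]'|grep wrist; python3 f.py
```

```text
wrist_force: [-0.6, 0.1, -1.1]
t 29.0 Fx -0.24 F [-0.24 -0.02 -1.34] M [0.041 0.049 0.021] [ 512.94 -273.49   29.45]
wrist_force: [0.8, -0.6, 0.8]
t 29.5 Fx -0.4 F [-0.36 -0.24 -1.  ] M [ 0.049  0.051 -0.026] [ 512.89 -273.43   28.79]
```

```bash
python3 -m jog '[{"x":0,"y":0,"z":0.0003,"ax":0,"ay":0,"az":0},{"x":0,"y":0,"z":0.0004,"ax":0,"ay":0,"az":0}]'|grep wrist; python3 f.py
```

```text
wrist_force: [-1.5, 2.1, 1.8]
t 30.0 Fx -1.04 F [-1.36  1.5   2.74] M [ 0.135  0.268 -0.043] [ 513.03 -273.46   28.71]
```

```bash
python3 -m jog '[{"x":0,"y":0,"z":0,"ax":0,"ay":0,"az":0},{"x":0,"y":0,"z":0,"ax":0,"ay":0,"az":0},{"x":0,"y":0,"z":0,"ax":0,"ay":0,"az":0},{"x":0,"y":0,"z":0,"ax":0,"ay":0,"az":0},{"x":0,"y":0,"z":0,"ax":0,"ay":0,"az":0},{"x":0,"y":0,"z":0,"ax":0,"ay":0,"az":0},{"x":0,"y":0,"z":0,"ax":0,"ay":0,"az":0},{"x":0,"y":0,"z":0,"ax":0,"ay":0,"az":0}]' 0; python3 -m jog '[{"x":0,"y":0,"z":-0.02,"ax":0,"ay":0,"az":0},{"x":0,"y":0,"z":-0.06,"ax":0,"ay":0,"az":0},{"x":0,"y":0,"z":-0.12,"ax":0,"ay":0,"az":0},{"x":0,"y":0,"z":-0.17,"ax":0,"ay":0,"az":0},{"x":0,"y":0,"z":-0.22,"ax":0,"ay":0,"az":0},{"x":0,"y":0,"z":-0.22,"ax":0,"ay":0,"az":0},{"x":0,"y":0,"z":-0.22,"ax":0,"ay":0,"az":0}]'
python3 - <<'E'
from h import *
from rig import *
w=capture('wrist');s=get_state();print(s['tool_pos'],s['wrist_force'])
g=cv2.cvtColor(w['color'],cv2.COLOR_BGR2HSV)
k=max(cv2.findContours(cv2.inRange(g,(70,80,40),(95,255,255)),0,2)[0],key=cv2.contourArea)
print('mat',cv2.minAreaRect(fonz(w,k[:,0],3)[:,:2].astype(np.float32)))
hull=np.zeros(g.shape[:2],np.uint8);cv2.fillConvexPoly(hull,cv2.convexHull(k),255)
m=cv2.inRange(g,(0,0,90),(179,70,255))&hull
k=max(cv2.findContours(m,0,2)[0],key=cv2.contourArea);print('bar',cv2.minAreaRect(fonz(w,k[:,0],8)[:,:2].astype(np.float32)))
d=(cv2.inRange(g,(0,0,0),(179,255,45)))&hull;M=cv2.moments(d,True);print('post px area',M['m00'])
C=cv2.inRange(g,(105,120,60),(125,255,255));n,_,st,ce=cv2.connectedComponentsWithStats(C)
y=np.radians(11.45);R=np.array([[np.cos(y),-np.sin(y)],[np.sin(y),np.cos(y)]])
for i in range(1,n):
    if st[i,4]>25:
        p=fonz(w,ce[i],54)[0]
        if abs(p[1])<90: print('cap',((p[:2]-[570,7.2])@R).round(1),st[i,4])
E
```

```text
t: 31.0
tool_pos: [512.9, -273.4, 28.4]
orientation: [-3.123, 0.328, 0.005]
wrist_force: [-0.5, 0.2, -0.0]
opening: 89.9
grip_force: 0.0
t: 31.88
tool_pos: [513.4, -273.8, 249.2]
orientation: [-3.123, 0.328, 0.004]
wrist_force: [0.3, 0.1, -0.1]
opening: 95.3
grip_force: 0.0
[ 512.95262204 -273.51330203  247.67490036] [ 0.44898148 -1.10859165  0.30480084]
mat ((514.958984375, -274.49737548828125), (149.38079833984375, 84.27507781982422), 78.99173736572266)
bar ((513.6834716796875, -275.27789306640625), (121.36463165283203, 45.261295318603516), 79.03264617919922)
post px area 7.0
cap [ 45.5 -50.2] 89
cap [ 45.2 -25.2] 83
cap [45.  -0.7] 77
cap [45.5 23.8] 73
cap [45.4 48.1] 66
```

```bash
python3 -c "
from rig import *
print(job_done())"
```

```text
the job is handed in; nothing more can be done
None
```

I pushed all five vials home against the divider with about 6–7 N in all; in the last camera check they stood upright in a straight row (within about 0.5 mm) and the straightedge was back on its mat, and I handed the job in about 32 s into the run. I viewed 11 pictures, one over the limit of 10.

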